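Clear the offcuts off the saw board

TASK

Clear the saw board: push the wooden offcut over the board's edge so that it drops into the yellow bin, and the steel tube offcut so that it drops into the red bin (lifting them over is fine too). The blue bracket is a finished part: leave it standing on the board undisturbed, and leave the bins standing where they are.

Things in the scene. Friction and masses are not known exactly. Their poses are not given: they have to be found in the camera images.
- saw_board: Fixed raised plywood board, top 90 mm over the bench, own x -155 to 175, y +-110 mm; origin on the bench. Open long edges (y = +-110), a bin below each; along the far edge (x 150 to 175) a 32 mm high fence. The three pieces lie on it at x about -86, 0, 86 mm in any order, y within 30, turned up to 0.2 rad from it: each can be pushed along y, either way, past the others. Its yaw: up to 0.25 rad.
- yellow_bin: Loose yellow plastic tray for wood scrap, 330 (x) by 170 (y) by 70 mm high, 0.9 kg, walls 4 mm, flat wood bits fixed on its floor (up to 14 mm). Origin: centre of its underside. It stands along one long edge of the board, parallel to it, 5 to 10 mm off, its rim 20 mm below the board's top; on either side: the bins may be swapped.
- red_bin: Loose red plastic tray for metal scrap, the same in size, mass and origin as the yellow one, with flat bits of metal fixed on its floor (to 10 mm high); along the board's other long edge.
- wood_offcut: Loose pale wooden block 75 (own x) by 42 (own y) by 32 mm high, about 70 g. Origin at its centre. It starts flat on the saw board with its length roughly along the board's x.
- steel_offcut: Loose piece of bare steel square tube, 70 mm long (own x), 32 by 32 mm section, 3 mm wall, open ends, about 190 g. Origin at its centre. It starts on the saw board with its length roughly along the board's x.
- bracket: Loose blue steel angle bracket with holes, the finished part: 64 mm long (own x), 45 mm deep (own y), 45 mm high, 5 mm thick, upright leg along its +y side; 250 g. Origin under the centre of its base. It stands on the saw board with its length roughly along the board's x and must stay there.

How it is judged:
At the end, for the whole second after the job is handed in: Wooden offcut at rest in the yellow bin and steel one in the red: centre inside the outline and under 62 mm above the bin's underside, speed under 0.02 m/s. Bins within 0.1 rad of upright and 40 mm of their starts; bracket within 0.1 rad of upright and 20 mm of its start (x of wood_offcut in the frame of yellow_bin between -0.163 and 0.163 m and y of wood_offcut in the frame of yellow_bin between -0.083 and 0.083 m and z of wood_offcut in the frame of yellow_bin between 0 and 0.062 m and linear speed of each of wood_offcut, steel_offcut below 0.02 m/s and x of steel_offcut in the frame of red_bin between -0.163 and 0.163 m and y of steel_offcut in the frame of red_bin between -0.083 and 0.083 m and z of steel_offcut in the frame of red_bin between 0 and 0.062 m and angle between each of yellow_bin, red_bin, bracket's own z axis and vertical below 0.1 rad and distance of each of yellow_bin, red_bin from where it was at the start of the episode below 0.04 m and distance of bracket from where it was at the start of the episode below 0.02 m); the robot touches nothing.
It fails at once if the blue bracket was moved by more than 20 mm or tipped by more than 0.3 rad (distance of bracket from where it was at the start of the episode above 0.02 m or angle between bracket's own z axis and vertical above 0.3 rad).
It fails at once if a bin was tipped by more than 0.5 rad (angle between any of yellow_bin, red_bin's own z axis and vertical above 0.5 rad).
It also fails if it takes over 45 s, if anything falls off the work surface, if the arm or the gripper's body presses on something with over 40 N, if the wrist force passes 120 N, or if a joint passes its speed limit or range.

ROBOT

A 6-joint arm with a two-finger parallel gripper is mounted at the origin on the work surface. World frame = base frame: x ahead of the robot, y to its left, z up, the work surface at z = 0. Lengths are in m, angles in rad, forces in N, time in s.
With the tool pointing down it reaches from about 0.275 to 0.825 m from the base axis. Payload 4.9 kg.
Tool frame: the origin (TCP) lies midway between the tips of the shut fingers; the grasp point (between the pads) lies 19 mm behind it; z points along the fingers, y is the line along which they close (so a half turn about z gives the same grasp; the last joint's range is limited). The gripper opens to 85 mm and grips with 20 to 120 N. Pads are 22 mm wide; open, the fingers measure 114 mm over their backs; the gripper's body (76 mm by 85 mm) begins 54 mm behind the grasp point. The pads swing forward as they close: fully open they stand 13 mm farther back than shut.
Start: joints at [-1.456, 0.326, -0.193, 1.052, 0, 1.437], TCP at [0.135, -0.533, 0.231] pointing down, gripper open.
Joint ranges: [-2.65, 2.65], [-0.97, 1.79], [-1.3, 1.35], [-1.93, 2.1], [-1.47, 1.37], [-3.14, 3.14]. Speed limits (rad/s): [2.57, 2.57, 3.14, 3.14, 3.14, 3.14].

INTERFACE

Orientations are given as a unit quaternion [w, x, y, z].
In Python, from station import robot, vision, order gives the robot as it stands.
- The arm moves only by the tool arm_command, never from a script. Its argument "targets" is text: rows parted by semicolons, each of 7 numbers parted by spaces: the shift along the tool's x, y, z in m, then the turn, a rotation vector about the tool's x, y, z in degrees, then the opening, from 0 (shut) to 1 (fully open). A call has 1 to 8 rows; each row is the pose to reach, as a shift and turn from the pose commanded when the call began, along the tool's axes at that moment; what a row does not reach only later rows make up. A row lasts 1/12 s, in which the tool goes at most 41.7 mm and 7.16 degrees, less where a joint would pass 70% of its speed; a pose out of reach is approached as far as the arm can. A call with a gripper value outside its range is refused whole. The fingers move at their own pace and stop on an object; "squeeze" is the grip in N (left out, the last holds). Time passes only in rows, so rows that repeat a pose let the fingers close. It gives the time, the measured TCP pose, the force, the opening and the grip force at its end, in the units of the state.
- robot.sense(): the state, without advancing time (a new reading comes with each control period).
- vision.snapshot(name): name is "scene" or "top"; returns (picture, depth): 384x512x3 uint8, blue, green, red; 384x512 float32, m along the optical axis (not along the pixel's ray), 0 where there is no reading.
- vision.get_calibration(name): a dict with "fx", "fy", "cx", "cy" (pixels), "k1" (the pictures are not rectified: a ray, as slopes to the right and down, at radius r is drawn at 1 + k1 r^2 times it, then the intrinsics apply), "cam_to_world" (4x4, takes a point from camera to world coordinates). Camera axes: x right, y up, looking along -z (the intrinsics and any distortion apply to the point x, -y, -z); pixel columns grow to the right and rows downward; lengths in m; the calibration is good to about 2 mm. A picture is of the moment at which its call begins. get_calibration takes no time and is no camera call.
- order.finish_job(): hands the job in; it is judged then, once.
The state is a dict: "time_s": time; "q": joint angles; "qd": joint speeds; "joint_efforts": joint torques, N m; "tcp_pos": TCP position; "tool_rot": TCP orientation; "contact_force": force on the tool from outside, world axes, zero at the start; "ft_torque": the same for the moment, N m; "opening": finger opening in m; "grasp_force": force on a finger pad.
Only numpy, scipy, OpenCV 4.12 (cv2) and the standard library are available. Lean on these libraries where they do the work, as an engineer would, in place of code of your own. Each camera call takes 0.05 s, during which the arm holds its last target. There are 200 camera calls.

## Working session

There is one attempt and no reset: what is moved stays moved. The work goes in short steps, Python scripts to look and compute and a tool call to move; the robot and the scene stay as the last step left them, time stands still between calls to the robot, and variables do not carry over. Pictures are saved under pics/ and viewed, at most 10 in all, crops included, and the job is handed in when it is done.

Besides the shell and the picture viewer there is one more tool, called after ">>>" by a JSON object that holds its "fn" and its "kwargs", one argument or row to a line. arm_command: Moves the arm, as the interface text tells. Its arguments: {"type":"object","properties":{"targets":{"type":"string"},"squeeze":{"type":"number"}},"required":["targets"]}

```bash
mkdir -p pics; cat > h.py <<'E'
import numpy as np, cv2
from station import robot, vision, order
def world(name,uv,z=None,depth=None):
    c=vision.get_calibration(name); K=np.array([[c['fx'],0,c['cx']],[0,c['fy'],c['cy']],[0,0,1.]])
    uv=np.asarray(uv,float).reshape(-1,1,2)
    p=cv2.undistortPoints(uv,K,np.array([c['k1'],0,0,0,0.])).reshape(-1,2)
    d=np.c_[p[:,0],-p[:,1],-np.ones(len(p))]
    M=np.array(c['cam_to_world']); R,t=M[:3,:3],M[:3,3]
    D=d@R.T
    s=((z-t[2])/D[:,2]) if depth is None else np.asarray(depth)
    return t+D*s[:,None]
E
python3 - <<'E'
from h import *
for n in("top","scene"):
    im,d=vision.snapshot(n); cv2.imwrite(f"pics/{n}0.png",im); np.save(n+"d.npy",d)
    print(n,np.round(vision.get_calibration(n)['cam_to_world'],3).tolist())
s=robot.sense();print(s['tcp_pos'],s['tool_rot'],s['opening'],s['time_s'])
E
```

```text
top [[0.01, 0.993, -0.119, 0.479], [-1.0, 0.008, -0.02, 0.026], [-0.019, 0.119, 0.993, 0.893], [0.0, 0.0, 0.0, 1.0]]
scene [[0.72, -0.422, 0.55, 0.998], [0.694, 0.458, -0.556, -0.414], [-0.017, 0.782, 0.623, 0.597], [0.0, 0.0, 0.0, 1.0]]
[ 0.13540283 -0.5325232   0.23057742] [-7.90456008e-04  9.92268611e-01  1.24106322e-01  1.59204307e-05] 0.08539761281983801 0.1
```

View pics/top0.png

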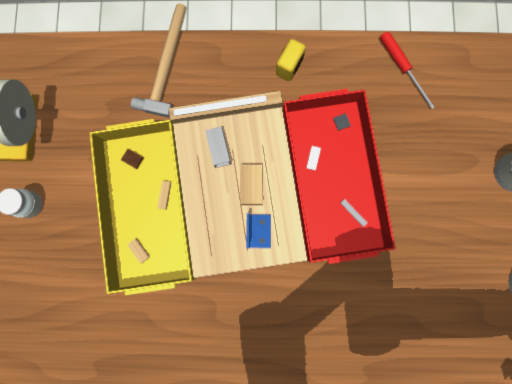

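View pics/scene0.png

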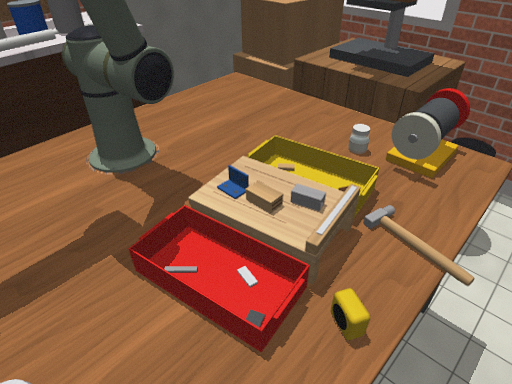

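The top view has image up = +x and image left = +y. Yellow bin is at the left (+y) and red at the right (-y). Steel is at about (218,147), wood at (252,183) and the bracket at (260,230). I'll measure them by height.

```bash
python3 - <<'E'
from h import *
from scipy.spatial.transform import Rotation as Ro
im=cv2.imread("pics/top0.png"); d=np.load("topd.npy")
v,u=np.mgrid[:384,:512]
W=world("top",np.c_[u.ravel(),v.ravel()],depth=d.ravel()).reshape(384,512,3)
q=robot.sense(); w,x,y,z=q['tool_rot'];R=Ro.from_quat([x,y,z,w]).as_matrix();print(np.round(R,3),W[200:205,225,2])
def rect(m,name,z):
    c=max(cv2.findContours(m.astype(np.uint8),0,1)[0],key=cv2.contourArea)
    p=world("top",c.reshape(-1,2),z=z)[:,:2]
    (cx,cy),(a,b),th=cv2.minAreaRect((p*1000).astype(np.float32))
    if a<b: th+=90
    th=(th+90)%180-90
    print(name,round(cx),round(cy),round(a),round(b),'long axis deg',round(th,1), 'TCP-frame d',np.round(R.T@(np.array([cx/1000,cy/1000,z])-q['tcp_pos']),3), 'z med',np.median(W[...,2][m]).round(3))
roi=np.zeros((384,512),bool);roi[110:255,195:280]=1
h=roi&(W[...,2]>.108)&(W[...,2]<.2)
n,l,s,c=cv2.connectedComponentsWithStats(h.astype(np.uint8))
for i in range(1,n):
    if s[i,4]>150: print(s[i]); rect(l==i,i,.122)
hsv=cv2.cvtColor(im,cv2.COLOR_BGR2HSV);H,S,V=cv2.split(hsv)
st=roi&(S<70)&(V>90); st[:122]=0; rect(st,'steel',.122)
rect((H>100)&(H<130)&(S>120)&roi,'bracket',.1)
rect(((H<6)|(H>174))&(S>150)&(u>270)&(u<400)&(v>80)&(v<270),'red',.07)
rect((H>24)&(H<34)&(S>150)&(u<195)&(u>80)&(v>110),'yellow',.07)
E
```

```text
[[ 0.969  0.246 -0.   ]
 [ 0.246 -0.969  0.002]
 [ 0.    -0.002 -1.   ]] [0.09139633 0.09021806 0.09126995 0.0914675  0.0889139 ]
[195 110  50   9 230]
1 717 111 16 95 long axis deg -89.9 TCP-frame d [ 0.722 -0.48   0.109] z med 0.12
[205 127  25  40 624]
3 654 114 73 32 long axis deg 14.8 TCP-frame d [ 0.662 -0.499  0.11 ] z med 0.123
[240 165  23  40 901]
4 581 49 74 41 long axis deg 0.8 TCP-frame d [ 0.575 -0.453  0.109] z med 0.123
steel 653 113 78 34 long axis deg 14.8 TCP-frame d [ 0.661 -0.498  0.11 ] z med 0.122
bracket 495 35 63 42 long axis deg 0.4 TCP-frame d [ 0.489 -0.461  0.131] z med 0.096
red 611 -123 346 174 long axis deg 9.2 TCP-frame d [ 0.562 -0.28   0.161] z med 0.005
yellow 545 274 344 172 long axis deg 9.3 TCP-frame d [ 0.596 -0.681  0.162] z med 0.006
```

>>> {"fn": "arm_command", "kwargs": {
  "targets": "0.26 -0.196 0 0 0 -56 1;0.26 -0.196 0 0 0 -56 1;0.26 -0.196 0 0 0 -56 1;0.26 -0.196 0 0 0 -56 1;0.26 -0.196 0 0 0 -56 1;0.26 -0.196 0 0 0 -56 1;0.26 -0.196 0 0 0 -56 1;0.26 -0.196 0 0 0 -56 1"
}}

```text
time_s: 0.77
tcp_pos: [0.3401, -0.2765, 0.2312]
tool_rot: [-0.0, 0.816, 0.578, 0.0]
contact_force: [0.2, -1.1, 0.0]
opening: 0.0854
grasp_force: 0.0
```

```bash
cat > d.py <<'E'
import sys,numpy as np
from h import robot
from scipy.spatial.transform import Rotation as Ro
x,y,z,yaw=map(float,sys.argv[1:5])  # target: world m, tool-x yaw deg
s=robot.sense(); q=s['tool_rot']; R=Ro.from_quat(q[[1,2,3,0]]).as_matrix()
c,k=np.cos(np.radians(yaw)),np.sin(np.radians(yaw))
T=np.array([[c,k,0],[k,-c,0],[0,0,-1]])
print('d',np.round(R.T@(np.array([x,y,z])-s['tcp_pos']),4),'turn',np.round(np.degrees(Ro.from_matrix(R.T@T).as_rotvec()),2))
print('q',np.round(s['q'],2),'tcp',np.round(s['tcp_pos'],4),'yaw',np.degrees(np.arctan2(R[1,0],R[0,0])).round(1),'t',s['time_s'],'F',np.round(s['contact_force'],1),s['opening'],s['grasp_force'])
E
python3 d.py .654 .114 .2 194.8
```

```text
d [0.4725 0.1667 0.0315] turn [ 4.0000e-02 -4.0000e-02 -1.2416e+02]
q [-0.85  0.12 -0.46  0.99  0.    1.06] tcp [ 0.3401 -0.2765  0.2312] yaw 70.6 t 0.7667 F [ 0.2 -1.1  0. ] 0.08536641785688258 0.0
```

>>> {"fn": "arm_command", "kwargs": {
  "targets": "0.47 0.165 0.02 0 0 -124 1;0.47 0.165 0.02 0 0 -124 1;0.47 0.165 0.02 0 0 -124 1;0.47 0.165 0.02 0 0 -124 1;0.47 0.165 0.02 0 0 -124 1;0.47 0.165 0.02 0 0 -124 1;0.47 0.165 0.02 0 0 -124 1;0.47 0.165 0.02 0 0 -124 1"
}}

```text
time_s: 1.43
tcp_pos: [0.5499, -0.0185, 0.2175]
tool_rot: [-0.0, 0.439, 0.899, -0.0]
contact_force: [0.8, -1.3, 1.0]
opening: 0.0855
grasp_force: 0.0
```

```bash
python3 d.py .654 .114 .2 194.8
```

```text
d [0.0405 0.1636 0.0174] turn [-1.000e-02 -3.000e-02 -6.687e+01]
q [-0.17  0.34 -0.21  1.02 -0.    0.74] tcp [ 0.5499 -0.0185  0.2175] yaw 127.9 t 1.4333 F [ 0.8 -1.3  1. ] 0.08549246387358372 0.0
```

>>> {"fn": "arm_command", "kwargs": {
  "targets": "0.04 0.164 0.017 0 0 -67 1;0.04 0.164 0.017 0 0 -67 1;0.04 0.164 0.017 0 0 -67 1;0.04 0.164 0.017 0 0 -67 1;0.04 0.164 0.017 0 0 -67 1;0.04 0.164 0.017 0 0 -67 1;0.04 0.164 0.017 0 0 -67 1;0.04 0.164 0.017 0 0 -67 1"
}}

```text
time_s: 2.1
tcp_pos: [0.6544, 0.1116, 0.1998]
tool_rot: [-0.001, -0.046, 0.999, -0.0]
contact_force: [-0.1, -0.5, -0.4]
opening: 0.0857
grasp_force: 0.0
```

```bash
python3 d.py .654 .114 .097 194.8
```

```text
d [0.     0.0024 0.1028] turn [ 0.01 -0.11 -9.55]
q [ 0.06  0.56  0.1   1.11 -0.   -0.03] tcp [0.6544 0.1116 0.1998] yaw -174.7 t 2.1 F [-0.1 -0.5 -0.4] 0.08570658343662356 0.0
```

>>> {"fn": "arm_command", "kwargs": {
  "targets": "0 0.002 0 0 0 -7 1;0 0.002 0.02 0 0 -9.6 1;0 0.002 0.05 0 0 -9.6 1;0 0.002 0.08 0 0 -9.6 1;0 0.002 0.095 0 0 -9.6 1;0 0.002 0.102 0 0 -9.6 1;0 0.002 0.102 0 0 -9.6 1"
}}

```text
time_s: 2.68
tcp_pos: [0.653, 0.1129, 0.0965]
tool_rot: [-0.002, -0.126, 0.992, 0.0]
contact_force: [-0.4, -0.7, 0.2]
opening: 0.0852
grasp_force: 0.0
```

>>> {"fn": "arm_command", "kwargs": {
  "targets": "0 0 0 0 0 0 0;0 0 0 0 0 0 0;0 0 0 0 0 0 0;0 0 0 0 0 0 0;0 0 0 0 0 0 0;0 0 0 0 0 0 0;0 0 0 0 0 0 0;0 0 0 0 0 0 0",
  "squeeze": 50
}}

```text
time_s: 3.35
tcp_pos: [0.6556, 0.1131, 0.1004]
tool_rot: [0.001, -0.126, 0.992, -0.0]
contact_force: [0.8, -0.6, 5.8]
opening: 0.0308
grasp_force: 52.2
```

```bash
python3 d.py .636 -.09 .17 194.8
```

```text
d [ 0.0695 -0.1918 -0.0697] turn [-0.03  0.14 -0.36]
q [ 0.06  0.64 -0.04  0.89 -0.   -0.19] tcp [0.6556 0.1131 0.1004] yaw -165.6 t 3.35 F [ 0.8 -0.6  5.8] 0.030816748322841387 52.20759227871895
```

>>> {"fn": "arm_command", "kwargs": {
  "targets": "0 0 -0.03 0 0 0 0;0 0 -0.065 0 0 0 0;0 0 -0.07 0 0 0 0;0 0 -0.07 0 0 0 0"
}}

```text
time_s: 3.68
tcp_pos: [0.6565, 0.1133, 0.1718]
tool_rot: [0.003, -0.126, 0.992, -0.0]
contact_force: [-0.9, 0.2, -2.3]
opening: 0.0308
grasp_force: 51.5
```

```bash
python3 d.py .613 -.123 .17 190
```

```text
d [ 0.1011 -0.2179  0.0015] turn [-0.04  0.31  4.45]
q [ 0.06  0.58  0.05  1.04  0.   -0.19] tcp [0.6565 0.1133 0.1718] yaw -165.5 t 3.6833 F [-0.9  0.2 -2.3] 0.030820621632064216 51.52218371629715
```

>>> {"fn": "arm_command", "kwargs": {
  "targets": "0.016 -0.033 0 0 0 4 0;0.1 -0.218 0 0 0 4.5 0;0.1 -0.218 0 0 0 4.5 0;0.1 -0.218 0 0 0 4.5 0;0.1 -0.218 0 0 0 4.5 0;0.1 -0.218 0 0 0 4.5 0;0.1 -0.218 0 0 0 4.5 0;0.1 -0.218 0 0 0 4.5 0"
}}

```text
time_s: 4.35
tcp_pos: [0.6106, -0.1248, 0.1669]
tool_rot: [-0.001, -0.085, 0.996, 0.001]
contact_force: [0.3, 1.0, -1.8]
opening: 0.0313
grasp_force: 51.4
```

```bash
python3 d.py .613 -.123 .04 190
```

```text
d [-0.0031  0.0012  0.1268] turn [ 0.1  -0.16 -0.29]
q [-0.32  0.51 -0.08  0.98  0.   -0.49] tcp [ 0.6106 -0.1248  0.1669] yaw -170.3 t 4.35 F [ 0.3  1.  -1.8] 0.03129899488266406 51.39495939016342
```

>>> {"fn": "arm_command", "kwargs": {
  "targets": "-0.003 0 0.03 0 0 0 0;-0.003 0 0.065 0 0 0 0;-0.003 0 0.1 0 0 0 0;-0.003 0 0.12 0 0 0 0;-0.003 0 0.126 0 0 0 0;-0.003 0 0.126 0 0 0 0"
}}

```text
time_s: 4.85
tcp_pos: [0.6129, -0.1204, 0.04]
tool_rot: [-0.003, -0.088, 0.996, 0.001]
contact_force: [0.7, 0.6, -2.1]
opening: 0.0311
grasp_force: 51.3
```

>>> {"fn": "arm_command", "kwargs": {
  "targets": "0 0 0 0 0 0 1;0 0 0 0 0 0 1;0 0 0 0 0 0 1;0 0 0 0 0 0 1;0 0 0 0 0 0 1;0 0 0 0 0 0 1;0 0 0 0 0 0 1"
}}

```text
time_s: 5.43
tcp_pos: [0.6154, -0.1226, 0.0434]
tool_rot: [0.0, -0.087, 0.996, -0.0]
contact_force: [-0.7, -0.8, 0.5]
opening: 0.0856
grasp_force: 0.0
```

>>> {"fn": "arm_command", "kwargs": {
  "targets": "0 0 -0.03 0 0 0 1;0 0 -0.07 0 0 0 1;0 0 -0.11 0 0 0 1;0 0 -0.15 0 0 0 1;0 0 -0.17 0 0 0 1;0 0 -0.17 0 0 0 1"
}}

```text
time_s: 5.93
tcp_pos: [0.6183, -0.1235, 0.2194]
tool_rot: [0.005, -0.087, 0.996, -0.002]
contact_force: [0.7, -1.4, -0.1]
opening: 0.0852
grasp_force: 0.0
```

```bash
python3 d.py .581 .049 .2 180.8; python3 -c "
from h import *
im,d=vision.snapshot('scene'); cv2.imwrite('pics/s1.png',im)
im,d=vision.snapshot('top'); cv2.imwrite('pics/t1.png',im)"
```

```text
d [0.0072 0.1764 0.0185] turn [-0.24  0.55  9.14]
q [-0.31  0.48  0.    1.09  0.   -0.49] tcp [ 0.6183 -0.1235  0.2194] yaw -170.1 t 5.9333 F [ 0.7 -1.4 -0.1] 0.08524422740035846 0.0
```

View pics/s1.png

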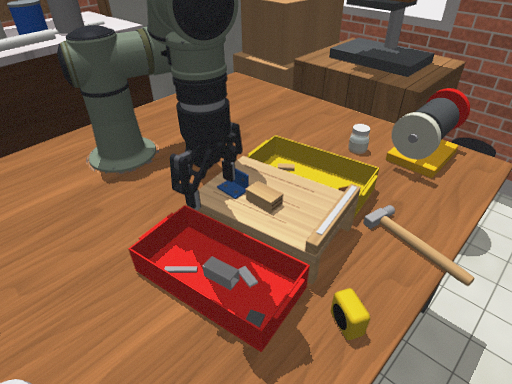

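The steel tube lies in the red bin at about (220,272). The wood at (264,196) and the bracket at (233,183) are unmoved. Next is the wood.

>>> {"fn": "arm_command", "kwargs": {
  "targets": "0.002 0.04 0.005 0 0 5 1;0.007 0.176 0.018 0 0 9.2 1;0.007 0.176 0.018 0 0 9.2 1;0.007 0.176 0.018 0 0 9.2 1;0.007 0.176 0.018 0 0 9.2 1;0.007 0.176 0.018 0 0 9.2 1;0.007 0.176 0.018 0 0 9.2 1"
}}

```text
time_s: 6.62
tcp_pos: [0.577, 0.05, 0.1934]
tool_rot: [-0.001, -0.007, 1.0, -0.0]
contact_force: [-0.6, -0.2, 0.1]
opening: 0.0854
grasp_force: 0.0
```

```bash
python3 d.py .581 .049 .099 180.8
```

```text
d [-0.0043 -0.001   0.0944] turn [-0.03 -0.15  0.04]
q [-0.04  0.41 -0.17  0.99 -0.   -0.06] tcp [0.577  0.05   0.1934] yaw -179.2 t 6.6167 F [-0.6 -0.2  0.1] 0.08544236409246436 0.0
```

>>> {"fn": "arm_command", "kwargs": {
  "targets": "-0.004 -0.001 0.03 0 0 0 1;-0.004 -0.001 0.065 0 0 0 1;-0.004 -0.001 0.085 0 0 0 1;-0.004 -0.001 0.095 0 0 0 1;-0.004 -0.001 0.095 0 0 0 1"
}}

```text
time_s: 7.03
tcp_pos: [0.5801, 0.0472, 0.097]
tool_rot: [-0.003, -0.005, 1.0, -0.0]
contact_force: [1.2, -1.0, -0.3]
opening: 0.0855
grasp_force: 0.0
```

>>> {"fn": "arm_command", "kwargs": {
  "targets": "0 0 0 0 0 0 0;0 0 0 0 0 0 0;0 0 0 0 0 0 0;0 0 0 0 0 0 0;0 0 0 0 0 0 0;0 0 0 0 0 0 0;0 0 0 0 0 0 0",
  "squeeze": 40
}}

```text
time_s: 7.62
tcp_pos: [0.5833, 0.0486, 0.1017]
tool_rot: [0.002, -0.007, 1.0, -0.0]
contact_force: [-0.6, -1.2, 6.9]
opening: 0.0413
grasp_force: 42.5
```

>>> {"fn": "arm_command", "kwargs": {
  "targets": "0 0 -0.03 0 0 0 0;0 0 -0.07 0 0 0 0;0 0 -0.09 0 0 0 0;0 0 -0.09 0 0 0 0"
}}

```text
time_s: 7.95
tcp_pos: [0.5852, 0.0488, 0.1957]
tool_rot: [0.005, -0.007, 1.0, -0.0]
contact_force: [1.5, 0.6, -1.5]
opening: 0.0412
grasp_force: 41.7
```

```bash
python3 d.py .545 .272 .19 189
```

```text
d [0.0373 0.2237 0.0053] turn [-0.07  0.54 -8.24]
q [-0.04  0.41 -0.16  0.99  0.   -0.06] tcp [0.5852 0.0488 0.1957] yaw -179.2 t 7.95 F [ 1.5  0.6 -1.5] 0.041229450436045104 41.692312359809875
```

>>> {"fn": "arm_command", "kwargs": {
  "targets": "0.006 0.035 0 0 0 -5 0;0.037 0.224 0 0 0 -8.2 0;0.037 0.224 0 0 0 -8.2 0;0.037 0.224 0 0 0 -8.2 0;0.037 0.224 0 0 0 -8.2 0;0.037 0.224 0 0 0 -8.2 0;0.037 0.224 0 0 0 -8.2 0;0.037 0.224 0 0 0 -8.2 0"
}}

```text
time_s: 8.62
tcp_pos: [0.5409, 0.2736, 0.1891]
tool_rot: [-0.0, -0.08, 0.997, -0.0]
contact_force: [0.7, -1.0, -1.7]
opening: 0.0414
grasp_force: 41.7
```

```bash
python3 d.py .545 .272 .04 189
```

```text
d [-0.0039 -0.0021  0.1491] turn [-0.04 -0.06  0.13]
q [ 0.35  0.46 -0.1   1.01 -0.    0.19] tcp [0.5409 0.2736 0.1891] yaw -170.9 t 8.6167 F [ 0.7 -1.  -1.7] 0.04138343603703602 41.65441632270813
```

>>> {"fn": "arm_command", "kwargs": {
  "targets": "-0.003 -0.002 0.03 0 0 0 0;-0.003 -0.002 0.065 0 0 0 0;-0.003 -0.002 0.1 0 0 0 0;-0.003 -0.002 0.13 0 0 0 0;-0.003 -0.002 0.145 0 0 0 0;-0.003 -0.002 0.148 0 0 0 0;-0.003 -0.002 0.148 0 0 0 0"
}}

```text
time_s: 9.2
tcp_pos: [0.5445, 0.2691, 0.0406]
tool_rot: [-0.001, -0.077, 0.997, -0.001]
contact_force: [-0.6, -0.6, -0.1]
opening: 0.0411
grasp_force: 41.7
```

>>> {"fn": "arm_command", "kwargs": {
  "targets": "0 0 0 0 0 0 1;0 0 0 0 0 0 1;0 0 0 0 0 0 1;0 0 0 0 0 0 1;0 0 0 0 0 0 1;0 0 0 0 0 0 1;0 0 0 0 0 0 1"
}}

```text
time_s: 9.78
tcp_pos: [0.5453, 0.2708, 0.0422]
tool_rot: [0.0, -0.078, 0.997, 0.0]
contact_force: [-0.2, -0.2, -0.4]
opening: 0.0855
grasp_force: 0.0
```

>>> {"fn": "arm_command", "kwargs": {
  "targets": "0 0 -0.03 0 0 0 1;0 0 -0.07 0 0 0 1;0 0 -0.11 0 0 0 1;0 0 -0.15 0 0 0 1;0 0 -0.19 0 0 0 1;0 0 -0.22 0 0 0 1;0 0 -0.22 0 0 0 1"
}}

```text
time_s: 10.37
tcp_pos: [0.5484, 0.272, 0.2697]
tool_rot: [0.006, -0.078, 0.997, 0.002]
contact_force: [0.8, 0.8, 0.7]
opening: 0.0853
grasp_force: 0.0
```

```bash
python3 -c "
from h import *
s,d=vision.snapshot('scene'); t,d=vision.snapshot('top')
cv2.imwrite('pics/end.png',np.vstack([s[120:350],t]))"
python3 -c "
import cv2;a=cv2.imread('pics/end.png');cv2.imwrite('pics/end2.png',cv2.resize(a,(480,576)))"
```

```text
(no output)
```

View pics/end2.png

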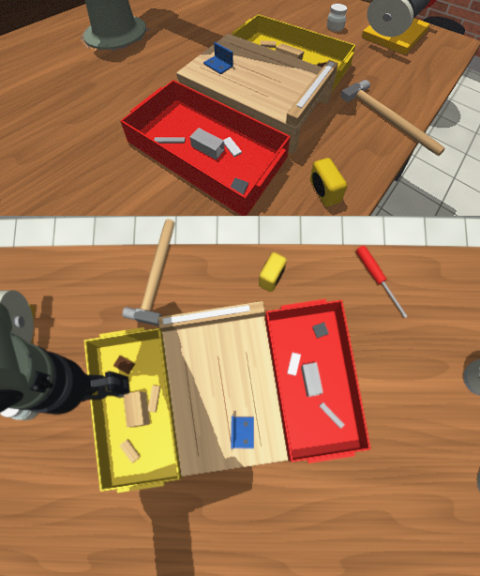

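The wood lies flat in the yellow bin at (136,408) and the steel in the red bin at (313,380). The bracket stands on the board at (242,432), the bins have not moved, and the arm is clear.

```bash
python3 -c "
from station import order
print(order.finish_job())"
```

```text
the job is handed in; nothing more can be done
None
```

I lifted the wooden offcut into the yellow bin and the steel tube into the red bin; the last picture showed the bracket and both bins where they started, and I handed the job in at about 10.5 s (no verdict came back).

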